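# Shut the photometer's light door and hold the cell changer at its third stop

## Robot

A 6-joint arm with a two-finger parallel gripper is mounted at the origin on the work surface. World frame = base frame: x ahead of the robot, y to its left, z up, the work surface at z = 0. Lengths are in m, angles in rad, forces in N, time in s.
With the tool pointing down it reaches from about 0.275 to 0.85 m from the base axis. Payload 19 kg.
Tool frame: the origin (TCP) lies between the finger pads; the fingertips stand 17 mm ahead of it and the grasp point (between the pads) lies 2 mm behind it (robot.nose_length is the distance from the TCP to the fingertips, in m); z points along the fingers, y is the line along which they close (so a half turn about z gives the same grasp; the last joint's range is limited). The gripper opens to 85 mm and grips with 20 to 120 N. Pads are 22 mm wide; open, the fingers measure 114 mm over their backs; the gripper's body (76 mm by 85 mm) begins 54 mm behind the grasp point. The pads swing forward as they close: fully open they stand 13 mm farther back than shut.
Start: joints at [1.018, 0.15, 1.437, -0, 1.554, -0.134], TCP at [0.234, 0.525, 0.248] pointing down, gripper open.
Joint ranges: [-2.8, 2.8], [-0.68, 2.1], [0.12, 2.68], [-1.39, 4.53], [0.16, 2.79], [-2.81, 2.81]. Speed limits (rad/s): [1.89, 1.89, 2.22, 3.01, 3.01, 3.01].

## Interface

Orientations are given as a rotation vector (axis times angle).
In Python, from station import robot gives the robot as it stands.
- The arm moves only by the shell command python3 -m inch 'ROWS'. ROWS is JSON, a list of rows, each an object with "linear": the shift along the tool's x, y, z scaled (see below), a list of three; "rot": the turn, a rotation vector about the tool's x, y, z scaled (see below), a list of three; "hand": the opening, from 0 (shut) to 1 (fully open). A call has exactly 5 rows; each row shifts and turns the commanded pose from where the row before left it, along the tool's axes as they then stand; what a row does not reach is not made up. The controller multiplies each number of a shift by 120 mm and each number of a turn by 0.15 rad. A row lasts 1/8 s, in which the tool goes at most 62.5 mm and 10.7 degrees, less where a joint would pass 70% of its speed; a pose out of reach is approached as far as the arm can. A call with a number of a shift or a turn outside -1 to 1 is refused whole. A call with a gripper value outside its range is refused whole. The fingers move at their own pace and stop on an object; the grip force is fixed at half the most. Time passes only in rows, so rows that do not move let the fingers close, or fill a call up. It gives the time, the measured TCP pose, the force, the opening and the grip force at its end, in the units of the state.
- robot.state(): the state, without advancing time (a new reading comes with each control period).
- robot.snapshot(name): name is "side" or "top"; returns a dict with "color" (480x640x3 uint8, red, green, blue), "camera_matrix" (3x3 intrinsics, pixels), "T" (4x4, takes a point from camera to world coordinates). Camera axes: x right, y up, looking along -z (the intrinsics and any distortion apply to the point x, -y, -z); pixel columns grow to the right and rows downward; lengths in m; the calibration is good to about 2 mm. A picture is of the moment at which its call begins. There is no depth.
- robot.close_job(): hands the job in; it is judged then, once.
Trained networks look in a picture, given as the dict that the camera call returned (one of the last four; its "shot" number tells which), for a name from the list of things; names that differ only in an ending like _2 or _b are one class to them, and where a whole thing is asked for, a point or a joint stands for the part that bears it (a point fixed in the world has none). Each returns a list of dicts, best first, with "confidence" (0 to 1); they miss things now and then, are a little off and sometimes report something else, mostly with a low value. They report only what shows in the picture. A call takes as long as a camera call.
- robot.search_frame(picture, thing): "position" ([column, row] in pixels, amid what is visible of it).
The state is a dict: "clock": time; "joints": joint angles; "qvel": joint speeds; "joint_efforts": joint torques, N m; "position": TCP position; "eef_rot": TCP orientation; "ft_force": force on the tool from outside, world axes, zero at the start; "moment": the same for the moment, N m; "width": finger opening in m; "grip_force": force on a finger pad.
Only numpy, scipy, OpenCV 4.12 (cv2) and the standard library are available. Lean on these libraries where they do the work, as an engineer would, in place of code of your own. Each camera call takes 0.05 s, during which the arm holds its last target. There are 200 camera calls.

## Task

Get the bench photometer ready for a reading: first slide the black light door fully shut over the cell compartment, then turn the cell-changer knob clockwise from its home mark, counting the clicks, to the third stop and not on to a fourth. The knob springs home if let go, so finish while still holding it steady at the third stop, with the door shut and everything else on the bench left where it is.

Things in the scene. Friction and masses are not known exactly. Their poses are not given: they have to be found in the camera images.
- photometer: White bench photometer fixed to the bench in front of the robot, turned up to 0.3 rad; 280 mm deep (x), 400 wide (y), flat deck (top) 110 mm above the bench. Origin: centre of its underside; +x points away from its front (display side, towards the robot), +y to the robot's left, z up. Cell compartment: 100 x 100 mm hole in the deck centred at x 0, y -10 mm. Knob axis at x 0, y +130 mm.
- cell_port (a point): Centre of the compartment's mouth, at deck height; axes as the photometer's. Two aluminium rails along y (at x -66 and +66 mm, 12 mm high) guide the light door; a 12 mm high cross bar 72 mm to +y of this point closes the track. Shut, the door is centred over this point.
- door (a joint): Opening of the light door in m: 0 = fully shut (end of travel), 0.11 = fully open. Opens towards the photometer's -y, shuts towards +y. Starts 0.05 to 0.105 open; about 1.5 N of friction, stays where left. The door is a flat black plate 122 (x) x 120 (y) mm, its top face 7 mm above the deck.
- door_handle (a point): Point on the aluminium handle fin in the middle of the door, moving with it; axes as the photometer's. The fin is 60 mm long (x), 12 mm thick (y) and stands 30 mm above the door plate. The point is on the fin's centre, 22 mm above the plate, 8 mm below the fin's top, 29 mm above the deck. Room for a finger on both y sides.
- knob (a joint): Knob angle in rad: 0 = home (every start), grows clockwise seen from above, end at 2.51. Clicks every 24 degrees: stops at 0.419, 0.838, 1.257 (the third), 1.676... A spring drives it home from anywhere: 0.05 N m at home, 0.10 at the third stop. On this the clicks add up to +0.04 N m (a quarter pitch past each stop) and -0.04 (a quarter pitch before the next). No stop holds it by itself.
- knob_grip (a point): Point on the knob's vertical axis at the height to grip, 37 mm above the deck, 7 mm below the knob's top. Black grip bar 46 mm long, 14 mm thick, 30 mm high on a round skirt of radius 24 mm (skirt top 14 mm above the deck). Site axes turn with the knob; its x is along the bar. At home the bar lies along the photometer's x, its white pointer line to -x.
- dial (a point): Centre of the silver dial plate under the knob, on the knob axis at deck height, fixed, axes as the photometer's. Plate radius 48 mm, with 7 black marks at radius 39 mm, one per stop, 24 degrees apart: the longest is home (towards -x), the others follow clockwise. The knob's white pointer line points at the mark of the present stop.
- cuvette_box: Bystander: small loose brown box with a grey lid, 42 x 72 x 34 mm high, standing on the photometer's deck behind the knob (about 108 mm behind the knob axis in x). Origin: centre of its underside.
- tube_rack: Bystander: yellow foam tube rack 160 x 110 x 50 mm, with tubes standing to 75 mm, on the bench to the left. Origin: centre of its underside.
- flask: Bystander: conical glass flask, 84 mm wide at the foot, 134 mm high, on the bench to the right. Origin: centre of its underside.
- reagent: Bystander: amber reagent bottle, 68 mm wide, 150 mm high, on the bench to the right. Origin: centre of its underside.

How it is judged:
By the outcome, as a careful person would: the job done as asked, in the order asked, and still so for the second after the job is handed in, while the arm keeps its last pose, push and grip.
It also fails if it takes over 48 s, if anything falls off the work surface, if the arm or the gripper's body presses on something with over 40 N, if the wrist force passes 120 N, or if a joint passes its speed limit or range.

## Working session

There is one attempt and no reset: what is moved stays moved. The work goes in short steps, Python scripts to look and compute and a shell command to move; the robot and the scene stay as the last step left them, time stands still between calls to the robot, and variables do not carry over. Pictures are saved under pics/ and viewed, at most 10 in all, crops included, and the job is handed in when it is done.

```bash
ls; mkdir -p pics
python3 - <<'E'
from station import robot
import cv2,numpy as np
print(robot.state())
for n in("top","side"):
    p=robot.snapshot(n); cv2.imwrite(f"pics/{n}0.png",p["color"][:,:,::-1])
    print(n,p["camera_matrix"].tolist(),np.round(p["T"],4).tolist(),[k for k in p])
    for t in("photometer","door","door_handle","knob","knob_grip","dial","cell_port","cuvette_box"):
        r=robot.search_frame(p,t); print(t,[(np.round(a["position"],1).tolist(),round(a["confidence"],2)) for a in r[:2]])
E
```

```text
pics
{'clock': 0.0, 'joints': array([ 1.01797678e+00,  1.51012333e-01,  1.43801249e+00, -2.51433831e-06,
        1.55379368e+00, -1.33998215e-01]), 'qvel': array([-0.00124153,  0.00012619,  0.00060505, -0.00245724, -0.00026165,
        0.00162144]), 'joint_efforts': array([-1.49790503e-03, -7.13039947e+01, -5.70874000e+01, -3.51128783e-04,
        9.00307641e-03,  4.48858742e-06]), 'position': array([0.23374657, 0.52510851, 0.24766968]), 'eef_rot': array([-6.52999714e-01, -3.07255825e+00,  1.81422198e-03]), 'ft_force': array([-0.14180055, -0.25275584,  0.61146323]), 'moment': array([-0.04035558, -0.04638582,  0.03697005]), 'grip_force': 0.0, 'width': 0.0854399432080972}
top [[482.65260362671637, 0.0, 317.44011505977426], [0.0, 482.65260362671637, 238.88861412307767], [0.0, 0.0, 1.0]] [[0.0281, 0.9935, -0.1106, 0.3866], [-0.9996, 0.0281, -0.0015, 0.0065], [0.0016, 0.1106, 0.9939, 1.4632], [0.0, 0.0, 0.0, 1.0]] ['color', 'camera_matrix', 'T', 'shot']
photometer [([341.3, 233.4], 0.97), ([373.1, 240.0], 0.45)]
door [([375.1, 239.4], 0.67)]
door_handle [([372.5, 240.1], 0.8), ([146.5, 239.5], 0.63)]
knob [([294.5, 221.5], 0.55), ([303.4, 183.9], 0.45)]
knob_grip [([292.0, 225.1], 0.74)]
dial [([344.9, 237.1], 0.64)]
cell_port [([339.7, 236.7], 0.75)]
cuvette_box [([306.3, 186.9], 0.89), ([470.3, 283.6], 0.7)]
side [[491.40441738383055, 0.0, 316.06787821497045], [0.0, 491.40441738383055, 244.19882124467037], [0.0, 0.0, 1.0]] [[0.8219, 0.3282, -0.4656, -0.0731], [-0.5693, 0.4424, -0.6929, -0.8911], [-0.0214, 0.8346, 0.5505, 0.8623], [0.0, 0.0, 0.0, 1.0]] ['color', 'camera_matrix', 'T', 'shot']
photometer [([340.8, 289.6], 0.93)]
door [([356.4, 284.8], 0.85)]
door_handle [([358.8, 282.7], 0.59)]
knob []
knob_grip [([318.2, 236.3], 0.49)]
dial [([342.4, 285.4], 0.95)]
cell_port [([345.0, 287.6], 0.86), ([231.8, 211.7], 0.33)]
cuvette_box [([353.3, 228.3], 0.64)]
```

Run:
```python
import cv2
a=cv2.imread("pics/top0.png")[150:330,230:470]; cv2.imwrite("pics/top0c.png",cv2.resize(a,(800,600),interpolation=cv2.INTER_CUBIC))
a=cv2.imread("pics/side0.png")[180:360,210:450]; cv2.imwrite("pics/side0c.png",cv2.resize(a,(800,600),interpolation=cv2.INTER_CUBIC))
```

```text
(no output)
```

View pics/top0c.png

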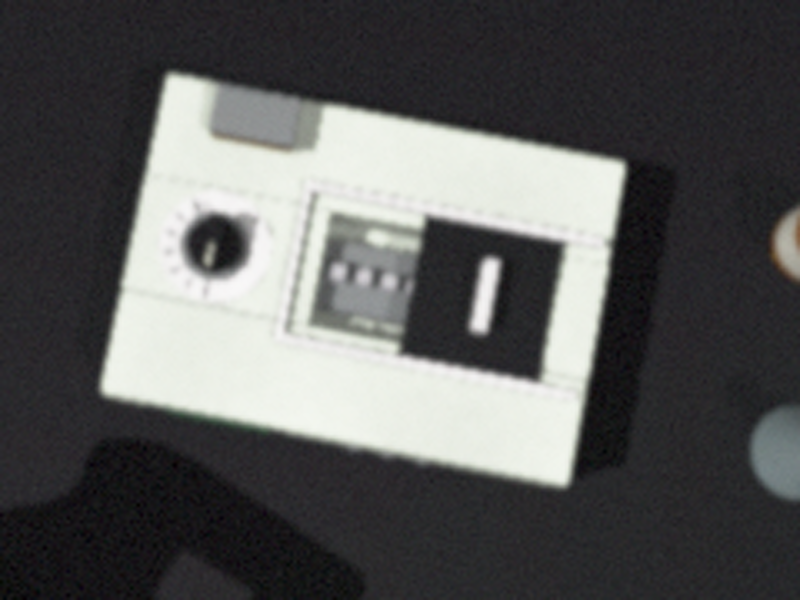

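View pics/side0c.png

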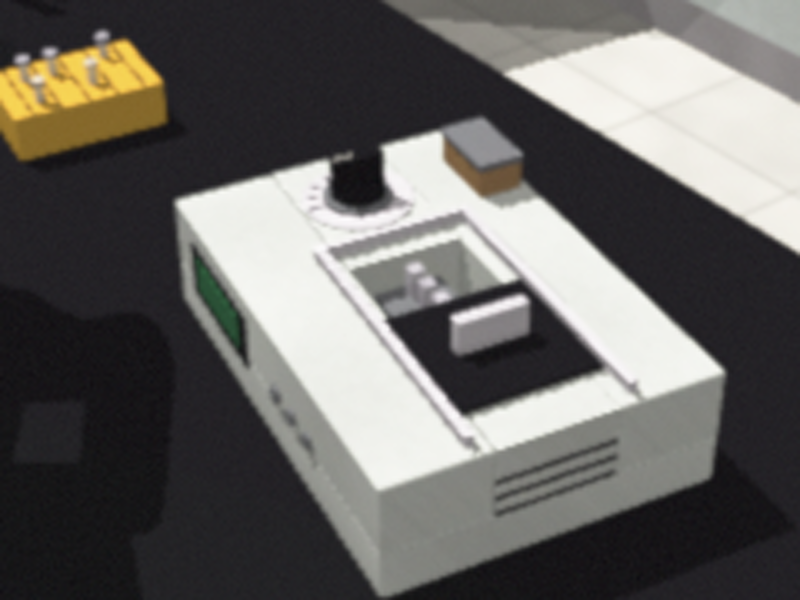

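The top crop shows the deck corners at about (168,73), (626,160), (570,487) and (101,394). The knob is at (215,245) with its pointer down at home, and the fin centre is at (485,296). The side crop shows the deck corners at (175,203), (383,490) and (724,372), with the fin top centre at (490,312). Next I fit the photometer's pose.

```bash
cat > h.py <<'E'
import numpy as np,cv2
from station import robot
from scipy.optimize import least_squares
from scipy.spatial.transform import Rotation as R
def proj(p,X):
    T=np.array(p["T"]);c=(np.asarray(X)-T[:3,3])@T[:3,:3]
    K=np.array(p["camera_matrix"]);return np.stack([K[0,2]+K[0,0]*c[:,0]/-c[:,2],K[1,2]-K[1,1]*c[:,1]/-c[:,2]],1)
def W(q,X):
    c,s=np.cos(q[2]),np.sin(q[2]);X=np.atleast_2d(X)
    return np.stack([q[0]+c*X[:,0]-s*X[:,1],q[1]+s*X[:,0]+c*X[:,1],X[:,2]],1)
E
python3 - <<'E'
from h import *
t=robot.snapshot("top");s=robot.snapshot("side")
D=.11
PT=np.array([[.14,.2,D],[.14,-.2,D],[-.14,-.2,D],[-.14,.2,D]])
ut=np.array([[168,73],[626,160],[570,487],[101,394]])/3.3333+[230,150]
PS=np.array([[-.14,.2,D],[-.14,-.2,D],[.14,-.2,D]])
us=np.array([[175,203],[383,490],[724,372]])/3.3333+[210,180]
# door: near/far plate corners top face z .117; opening o
def res(q,cams="ts"):
    o=q[3]; r=[]
    if "t" in cams:
        r+=[proj(t,W(q,PT))-ut, proj(t,W(q,[[0,-.01-o,D+.037]]))-(np.array([[486,296]])/3.3333+[230,150]),
         proj(t,W(q,[[.061,.05-o,D+.007],[-.061,.05-o,D+.007],[-.061,-.07-o,D+.007],[.061,-.07-o,D+.007]]))-(np.array([[426,216],[400,352],[543,380],[565,240]])/3.3333+[230,150])]
    if "s" in cams:
        r+=[proj(s,W(q,PS))-us, proj(s,W(q,[[0,-.01-o,D+.037]]))-(np.array([[491,311]])/3.3333+[210,180])]
    return np.concatenate(r).ravel()
for c in("t","s","ts"):
    f=least_squares(res,[.45,0,-.2,.07],args=(c,)); print(c,np.round(f.x,4),np.round(f.fun,1))
q=f.x
for n,P in dict(fin=[0,-.01-q[3],D+.029],finshut=[0,-.01,D+.029],knob=[0,.13,D+.037]).items(): print(n,W(q,[P]).round(4))
print("knob px",(proj(t,W(q,[[0,.13,D+.044]]))-[230,150])*3.333,(proj(s,W(q,[[0,.13,D+.044]]))-[210,180])*3.333)
st=robot.state();M=R.from_rotvec(st["eef_rot"]).as_matrix();print(M.round(3))
E
```

```text
t [ 0.5561 -0.0541 -0.163   0.09  ] [-0.2  0.2  0.1  0.2  0.1 -0.7  0.1 -0.1  0.4 -0.7  0.  -0.6 -0.1  0.9
 -0.7  0.7  0.2  0.2]
s [ 0.5574 -0.0551 -0.1621  0.0909] [-0.8 -0.8 -0.8  0.6  1.2 -0.2  0.4 -0.4]
ts [ 0.5565 -0.0546 -0.1622  0.0898] [-0.   0.1  0.2  0.   0.3 -0.9  0.3 -0.2  0.6 -0.9  0.1 -0.8  0.1  0.7
 -0.5  0.5  0.3 -0.  -1.2 -0.7 -1.2  0.6  0.8 -0.2 -0.2 -0.6]
fin [[ 0.5404 -0.1531  0.139 ]]
finshut [[ 0.5549 -0.0645  0.139 ]]
knob [[0.5775 0.0737 0.147 ]]
knob px [[213.69665409 239.3718267 ]] [[354.29467883 154.72768671]]
[[-0.914  0.407 -0.   ]
 [ 0.407  0.914 -0.   ]
 [ 0.    -0.    -1.   ]]
```

The two cameras agree to about 1 mm: photometer at (0.5565, -0.0546), yaw -0.162, door open 0.09. I'll turn the tool to line up with the photometer and travel to above the fin.

```bash
cat >> h.py <<'E'
q=np.array([.5565,-.0546,-.1622,.0898])
def go(P,yaw=0):  # target in photometer frame (z above deck) -> remaining tool units
    st=robot.state();M=R.from_rotvec(st["eef_rot"]).as_matrix()
    d=W(q,[[P[0],P[1],.11+P[2]]])[0]-st["position"]
    h=q[2]-yaw; G=np.array([[-np.cos(h),-np.sin(h),0],[-np.sin(h),np.cos(h),0],[0,0,-1]]).T
    print("lin",(M.T@d/.12).round(3),"rot",(R.from_matrix(M.T@G).as_rotvec()/.15).round(3),"F",st["ft_force"].round(1),"M",st["moment"].round(2),"w",round(st["width"],4),"g",st["grip_force"],"t",st["clock"])
    print("in goal axes lin",(G.T@d/.12).round(3), "q6",st["joints"][5].round(3))
E
python3 -m inch '[{"linear":[0,0,0],"rot":[0,0,-0.86],"hand":1},{"linear":[0,0,0],"rot":[0,0,-0.86],"hand":1},{"linear":[-0.264,-0.398,0],"rot":[0,0,0],"hand":1},{"linear":[-0.264,-0.398,0],"rot":[0,0,0],"hand":1},{"linear":[-0.264,-0.398,0],"rot":[0,0,0],"hand":1}]'
python3 -m inch '[{"linear":[-0.264,-0.398,0],"rot":[0,0,0],"hand":1},{"linear":[-0.264,-0.398,0],"rot":[0,0,0],"hand":1},{"linear":[-0.264,-0.398,0],"rot":[0,0,0],"hand":1},{"linear":[-0.264,-0.398,0],"rot":[0,0,0],"hand":1},{"linear":[-0.264,-0.398,0],"rot":[0,0,0],"hand":1}]'
python3 -m inch '[{"linear":[-0.264,-0.398,0],"rot":[0,0,0],"hand":1},{"linear":[-0.264,-0.398,0],"rot":[0,0,0],"hand":1},{"linear":[-0.264,-0.398,0],"rot":[0,0,0],"hand":1},{"linear":[-0.264,-0.398,0],"rot":[0,0,0],"hand":1},{"linear":[0,0,0],"rot":[0,0,0],"hand":1}]'
python3 -c "
from h import *
go([0,-.0998,.032])"
```

```text
clock: 1.62
position: [0.305, 0.3671, 0.2483]
eef_rot: [0.251, 3.131, 0.0]
ft_force: [1.7, -0.3, 0.3]
width: 0.0859
grip_force: 0.0
clock: 2.25
position: [0.4233, 0.1057, 0.2486]
eef_rot: [0.252, 3.131, 0.0]
ft_force: [1.8, 0.4, 0.5]
width: 0.0853
grip_force: 0.0
clock: 2.88
position: [0.518, -0.1044, 0.2475]
eef_rot: [-0.258, -3.13, 0.0]
ft_force: [-0.7, 1.1, -0.6]
width: 0.0854
grip_force: 0.0
lin [-0.251 -0.369  0.879] rot [-0.003 -0.007 -0.015] F [-0.7  1.1 -0.6] M [ 0.05 -0.03  0.  ] w 0.0854 g 0.0 t 2.875
in goal axes lin [-0.249 -0.37   0.879] q6 -1.751
```

```bash
python3 -m inch '[{"linear":[-0.25,-0.37,0],"rot":[0,0,0],"hand":1},{"linear":[0,0,0],"rot":[0,0,0],"hand":1},{"linear":[0,0,0.2],"rot":[0,0,0],"hand":1},{"linear":[0,0,0.2],"rot":[0,0,0],"hand":1},{"linear":[0,0,0],"rot":[0,0,0],"hand":1}]'
python3 - <<'E'
from h import *
go([0,-.0998,.032])
for n in("top","side"):
    p=robot.snapshot(n);c=proj(p,W(q,[[0,-.0998,.147]]))[0].astype(int);print(c)
    a=p["color"][:,:,::-1][c[1]-60:c[1]+60,c[0]-80:c[0]+80]
    cv2.imwrite(f"pics/{n}1.png",cv2.resize(a,(640,480),interpolation=cv2.INTER_CUBIC))
E
```

```text
clock: 3.5
position: [0.539, -0.1487, 0.1991]
eef_rot: [-0.251, -3.129, -0.001]
ft_force: [-0.3, 0.6, 0.7]
width: 0.0855
grip_force: 0.0
lin [-0.018 -0.034  0.476] rot [ 0.005 -0.018  0.014] F [-0.3  0.6  0.7] M [ 0.02 -0.   -0.01] w 0.0855 g 0.0 t 3.5
in goal axes lin [-0.017 -0.034  0.476] q6 -1.818
[376 237]
[357 272]
```

View pics/side1.png

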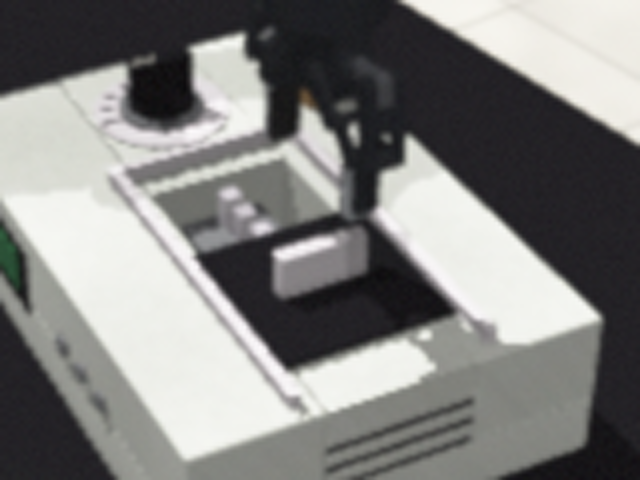

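The side crop shows the open fingers either side of the fin: tips at about (280,130) and (360,205), fin at (320,262). The hand is directly above it, so I descend and grip.

```bash
python3 -m inch '[{"linear":[-0.015,-0.03,0.2],"rot":[0,0,0],"hand":1},{"linear":[0,0,0.2],"rot":[0,0,0],"hand":1},{"linear":[0,0,0.05],"rot":[0,0,0],"hand":1},{"linear":[0,0,0],"rot":[0,0,0],"hand":1},{"linear":[0,0,0],"rot":[0,0,0],"hand":1}]'
python3 -c "
from h import *
go([0,-.0998,.032])"
python3 -m inch '[{"linear":[0,0,0],"rot":[0,0,0],"hand":0},{"linear":[0,0,0],"rot":[0,0,0],"hand":0},{"linear":[0,0,0],"rot":[0,0,0],"hand":0},{"linear":[0,0,0],"rot":[0,0,0],"hand":0},{"linear":[0,0,0],"rot":[0,0,0],"hand":0}]'
python3 -c "
from h import *
go([0,-.01,.032])"
```

```text
clock: 4.22
position: [0.5415, -0.1539, 0.1476]
eef_rot: [0.252, 3.13, -0.001]
ft_force: [0.3, -0.1, 0.1]
width: 0.085
grip_force: 0.0
lin [0.01  0.005 0.047] rot [-0.003  0.011  0.01 ] F [ 0.3 -0.1  0.1] M [ 0.02  0.06 -0.02] w 0.085 g 0.0 t 4.225
in goal axes lin [0.01  0.005 0.047] q6 -1.824
clock: 4.85
position: [0.5411, -0.1538, 0.1466]
eef_rot: [0.252, 3.131, -0.0]
ft_force: [-0.9, 0.9, 4.6]
width: 0.0105
grip_force: 59.0
lin [0.006 0.753 0.038] rot [-0.     0.001  0.009] F [-0.9  0.9  4.6] M [ 0.13  0.2  -0.25] w 0.0105 g 58.990044593811035 t 4.85
in goal axes lin [0.007 0.753 0.038] q6 -1.824
```

```bash
python3 -m inch '[{"linear":[0,0.15,0],"rot":[0,0,0],"hand":0},{"linear":[0,0.18,0],"rot":[0,0,0],"hand":0},{"linear":[0,0.18,0],"rot":[0,0,0],"hand":0},{"linear":[0,0.15,0],"rot":[0,0,0],"hand":0},{"linear":[0,0.05,0],"rot":[0,0,0],"hand":0}]'
python3 -m inch '[{"linear":[0,0.02,0],"rot":[0,0,0],"hand":0},{"linear":[0,0.02,0],"rot":[0,0,0],"hand":0},{"linear":[0,0.02,0],"rot":[0,0,0],"hand":0},{"linear":[0,0,0],"rot":[0,0,0],"hand":0},{"linear":[0,0,0],"rot":[0,0,0],"hand":0}]'
python3 -c "
from h import *
go([0,-.01,.032])"
```

```text
clock: 5.48
position: [0.5554, -0.0686, 0.1465]
eef_rot: [0.251, 3.13, -0.0]
ft_force: [5.8, -3.7, 1.2]
width: 0.0105
grip_force: 58.9
clock: 6.1
position: [0.5564, -0.0626, 0.1466]
eef_rot: [0.252, 3.13, -0.001]
ft_force: [5.6, -3.9, 1.0]
width: 0.0104
grip_force: 59.3
lin [ 0.01  -0.018  0.038] rot [-0.004  0.011  0.009] F [ 5.6 -3.9  1. ] M [-0.52 -0.84 -0.2 ] w 0.0104 g 59.30151343345642 t 6.1
in goal axes lin [ 0.01  -0.018  0.038] q6 -1.659
```

```bash
python3 -m inch '[{"linear":[0,0.02,0],"rot":[0,0,0],"hand":0},{"linear":[0,0.02,0],"rot":[0,0,0],"hand":0},{"linear":[0,0,0],"rot":[0,0,0],"hand":0},{"linear":[0,0,0],"rot":[0,0,0],"hand":0},{"linear":[0,0,0],"rot":[0,0,0],"hand":0}]'
python3 -c "
from h import *
go([0,-.01,.032])"
```

```text
clock: 6.72
position: [0.5565, -0.0621, 0.1465]
eef_rot: [0.255, 3.131, -0.013]
ft_force: [-2.1, -42.1, -0.1]
width: 0.0108
grip_force: 59.7
lin [ 0.01  -0.021  0.038] rot [-0.054  0.008 -0.003] F [ -2.1 -42.1  -0.1] M [-6.82  0.55 -0.03] w 0.0108 g 59.725980162620544 t 6.725
in goal axes lin [ 0.01  -0.022  0.038] q6 -1.651
```

The force jumped to 42 N at the end stop, so the door is shut. I'll ease off, release, rise, and go over to the knob.

```bash
python3 -m inch '[{"linear":[0,-0.025,0],"rot":[0,0,0],"hand":0},{"linear":[0,0,0],"rot":[0,0,0],"hand":0},{"linear":[0,0,0],"rot":[0,0,0],"hand":1},{"linear":[0,0,0],"rot":[0,0,0],"hand":1},{"linear":[0,0,0],"rot":[0,0,0],"hand":1}]'
python3 -m inch '[{"linear":[0,0,0],"rot":[0,0,0],"hand":1},{"linear":[0,0,-0.2],"rot":[0,0,0],"hand":1},{"linear":[0,0,-0.3],"rot":[0,0,0],"hand":1},{"linear":[0,0,-0.3],"rot":[0,0,0],"hand":1},{"linear":[0,0,0],"rot":[0,0,0],"hand":1}]'
python3 - <<'E'
from h import *
go([0.0,.132,.036])
for n in("top","side"):
    p=robot.snapshot(n);c=proj(p,W(q,[[0,.02,.147]]))[0].astype(int);print(n,c)
    a=p["color"][:,:,::-1][c[1]-60:c[1]+60,c[0]-80:c[0]+80]
    cv2.imwrite(f"pics/{n}2.png",cv2.resize(a,(640,480),interpolation=cv2.INTER_CUBIC))
E
```

```text
clock: 7.35
position: [0.5561, -0.0604, 0.1462]
eef_rot: [-0.252, -3.131, -0.0]
ft_force: [-0.2, 0.5, 0.4]
width: 0.0647
grip_force: 0.0
clock: 7.98
position: [0.5569, -0.0609, 0.2451]
eef_rot: [0.252, 3.127, -0.001]
ft_force: [0.1, 0.3, -0.3]
width: 0.0855
grip_force: 0.0
lin [0.014 1.152 0.825] rot [-0.003  0.029  0.01 ] F [ 0.1  0.3 -0.3] M [ 0.01  0.04 -0.01] w 0.0855 g 0.0 t 7.975
in goal axes lin [0.012 1.151 0.826] q6 -1.657
top [333 229]
side [334 248]
```

View pics/side2.png

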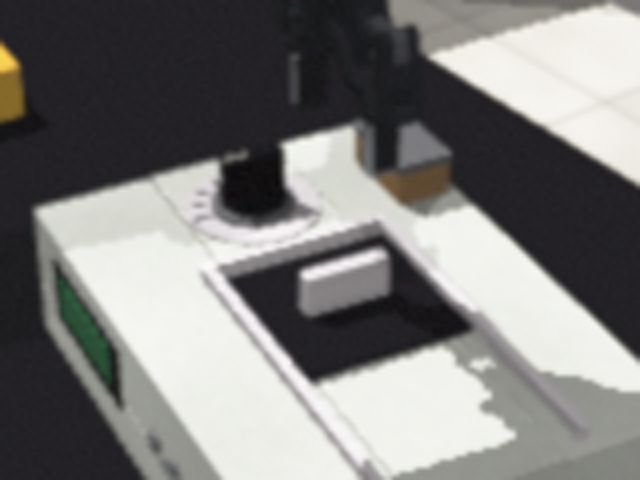

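The side crop shows the door plate up against the cross bar (fin at about (345,280)) and the hand clear above. On to the knob at (250,180).

```bash
python3 -m inch '[{"linear":[0,0.38,0],"rot":[0,0,0],"hand":1},{"linear":[0.01,0.4,0],"rot":[0,0,0],"hand":1},{"linear":[0,0.37,0],"rot":[0,0,0],"hand":1},{"linear":[0,0,0.2],"rot":[0,0,0],"hand":1},{"linear":[0,0,0],"rot":[0,0,0],"hand":1}]'
python3 - <<'E'
from h import *
go([0.0,.132,.036])
p=robot.snapshot("side");c=proj(p,W(q,[[0,.13,.154]]))[0].astype(int);print(c)
a=p["color"][:,:,::-1][c[1]-45:c[1]+45,c[0]-60:c[0]+60]
cv2.imwrite(f"pics/side3.png",cv2.resize(a,(640,480),interpolation=cv2.INTER_CUBIC))
E
```

```text
clock: 8.7
position: [0.576, 0.076, 0.2156]
eef_rot: [-0.251, -3.127, 0.001]
ft_force: [-0.4, -1.0, -0.7]
width: 0.0855
grip_force: 0.0
lin [-0.018  0.     0.58 ] rot [-0.006 -0.031  0.015] F [-0.4 -1.  -0.7] M [-0.01  0.01 -0.04] w 0.0855 g 0.0 t 8.7
in goal axes lin [-0.016 -0.     0.58 ] q6 -1.412
[316 226]
```

View pics/side3.png

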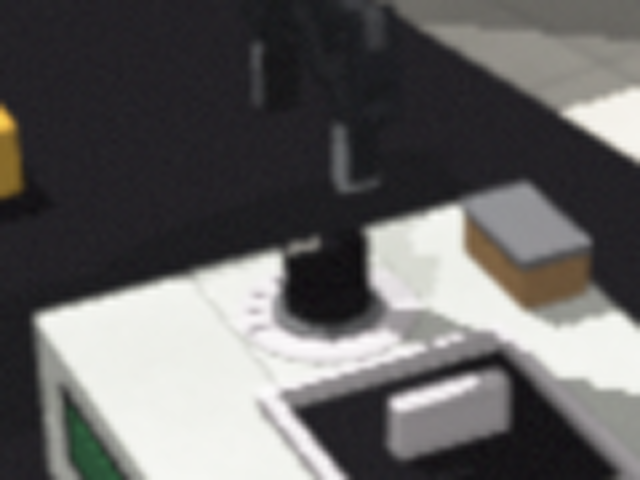

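The crop shows the fingers straddling the axis of the knob, whose top is near (330,235), with the cuvette box well clear. I descend and grip.

```bash
python3 -m inch '[{"linear":[-0.015,0,0.2],"rot":[0,0,0],"hand":1},{"linear":[0,0,0.2],"rot":[0,0,0],"hand":1},{"linear":[0,0,0.1],"rot":[0,0,0],"hand":1},{"linear":[0,0,0.06],"rot":[0,0,0],"hand":1},{"linear":[0,0,0],"rot":[0,0,0],"hand":1}]'
python3 -c "
from h import *
go([0,.132,.036])"
python3 -m inch '[{"linear":[0,0,0],"rot":[0,0,0],"hand":0},{"linear":[0,0,0],"rot":[0,0,0],"hand":0},{"linear":[0,0,0],"rot":[0,0,0],"hand":0},{"linear":[0,0,0],"rot":[0,0,0],"hand":0},{"linear":[0,0,0],"rot":[0,0,0],"hand":0}]'
python3 -c "
from h import *
go([0,.132,.036])"
```

```text
clock: 9.38
position: [0.5789, 0.0751, 0.1514]
eef_rot: [0.253, 3.131, -0.0]
ft_force: [-0.7, -0.1, -0.9]
width: 0.0854
grip_force: 0.0
lin [0.01  0.003 0.045] rot [-0.001  0.001  0.008] F [-0.7 -0.1 -0.9] M [0.06 0.04 0.  ] w 0.0854 g 0.0 t 9.375
in goal axes lin [0.01  0.003 0.045] q6 -1.413
clock: 10.0
position: [0.5789, 0.0755, 0.1514]
eef_rot: [0.252, 3.131, 0.0]
ft_force: [-1.1, 3.1, 3.7]
width: 0.0128
grip_force: 59.1
lin [0.009 0.    0.045] rot [0.002 0.002 0.009] F [-1.1  3.1  3.7] M [ 0.35  0.31 -0.24] w 0.0128 g 59.06812369823456 t 10.0
in goal axes lin [0.009 0.    0.045] q6 -1.412
```

Gripped, but 5 mm higher than intended. I'll regrip lower.

```bash
python3 -m inch '[{"linear":[0,0,0],"rot":[0,0,0],"hand":0.5},{"linear":[0,0,0.04],"rot":[0,0,0],"hand":0.5},{"linear":[0.01,0,0],"rot":[0,0,0],"hand":0.5},{"linear":[0,0,0],"rot":[0,0,0],"hand":0},{"linear":[0,0,0],"rot":[0,0,0],"hand":0}]'
python3 -m inch '[{"linear":[0,0,0],"rot":[0,0,0],"hand":0},{"linear":[0,0,0],"rot":[0,0,0],"hand":0},{"linear":[0,0,0],"rot":[0,0,0.3],"hand":0},{"linear":[0,0,0],"rot":[0,0,0.5],"hand":0},{"linear":[0,0,0],"rot":[0,0,0.6],"hand":0}]'
python3 -m inch '[{"linear":[0,0,0],"rot":[0,0,0.6],"hand":0},{"linear":[0,0,0],"rot":[0,0,0.6],"hand":0},{"linear":[0,0,0],"rot":[0,0,0.2],"hand":0},{"linear":[0,0,0],"rot":[0,0,0],"hand":0},{"linear":[0,0,0],"rot":[0,0,0],"hand":0}]'
python3 -c "
from h import *
go([0,.132,.036],.419)"
```

```text
clock: 10.62
position: [0.5777, 0.0757, 0.1465]
eef_rot: [0.252, 3.131, 0.001]
ft_force: [-1.5, 0.1, -2.1]
width: 0.0129
grip_force: 58.5
clock: 11.25
position: [0.5777, 0.076, 0.1465]
eef_rot: [0.583, 3.087, 0.001]
ft_force: [0.3, 7.1, 3.6]
width: 0.0128
grip_force: 59.3
clock: 11.88
position: [0.5779, 0.0763, 0.1465]
eef_rot: [0.899, 3.01, 0.002]
ft_force: [1.0, 8.8, 2.9]
width: 0.013
grip_force: 59.3
lin [-0.002 -0.005  0.004] rot [0.01  0.    0.006] F [1.  8.8 2.9] M [ 1.51 -0.21  0.07] w 0.013 g 59.26087975502014 t 11.875
in goal axes lin [-0.002 -0.005  0.004] q6 -0.992
```

```bash
python3 -m inch '[{"linear":[0,0,0],"rot":[0,0,0.6],"hand":0},{"linear":[0,0,0],"rot":[0,0,0.7],"hand":0},{"linear":[0,0,0],"rot":[0,0,0.7],"hand":0},{"linear":[0,0,0],"rot":[0,0,0.7],"hand":0},{"linear":[0,0,0],"rot":[0,0,0.1],"hand":0}]'
python3 -m inch '[{"linear":[0,0,0],"rot":[0,0,0],"hand":0},{"linear":[0,0,0],"rot":[0,0,0.6],"hand":0},{"linear":[0,0,0],"rot":[0,0,0.8],"hand":0},{"linear":[0,0,0],"rot":[0,0,0.7],"hand":0},{"linear":[0,0,0],"rot":[0,0,0.5],"hand":0}]'
python3 -m inch '[{"linear":[0,0,0],"rot":[0,0,0.2],"hand":0},{"linear":[0,0,0],"rot":[0,0,0],"hand":0},{"linear":[0,0,0],"rot":[0,0,0],"hand":0},{"linear":[0,0,0],"rot":[0,0,0],"hand":0},{"linear":[0,0,0],"rot":[0,0,0],"hand":0}]'
python3 - <<'E'
from h import *
go([0,.132,.036],1.257)
for n in("top","side"):
    p=robot.snapshot(n);c=proj(p,W(q,[[0,.13,.13]]))[0].astype(int);print(c)
    a=p["color"][:,:,::-1][c[1]-45:c[1]+45,c[0]-60:c[0]+60]
    cv2.imwrite(f"pics/{n}4.png",cv2.resize(a,(800,600),interpolation=cv2.INTER_CUBIC))
E
```

```text
clock: 12.5
position: [0.5783, 0.0768, 0.1466]
eef_rot: [1.509, 2.755, 0.005]
ft_force: [6.2, 13.5, 1.0]
width: 0.0129
grip_force: 59.0
clock: 13.12
position: [0.5789, 0.077, 0.1466]
eef_rot: [2.015, 2.409, 0.007]
ft_force: [13.6, 16.5, -2.9]
width: 0.0127
grip_force: 58.6
clock: 13.75
position: [0.5789, 0.077, 0.1466]
eef_rot: [2.047, 2.382, 0.007]
ft_force: [12.7, 16.1, -3.3]
width: 0.0127
grip_force: 58.6
lin [-0.01  -0.011  0.005] rot [ 0.025 -0.014 -0.005] F [12.7 16.1 -3.3] M [ 2.64 -2.17  0.13] w 0.0127 g 58.604788184165955 t 13.75
in goal axes lin [-0.01  -0.011  0.005] q6 -0.152
[294 223]
[316 233]
```

View pics/side4.png

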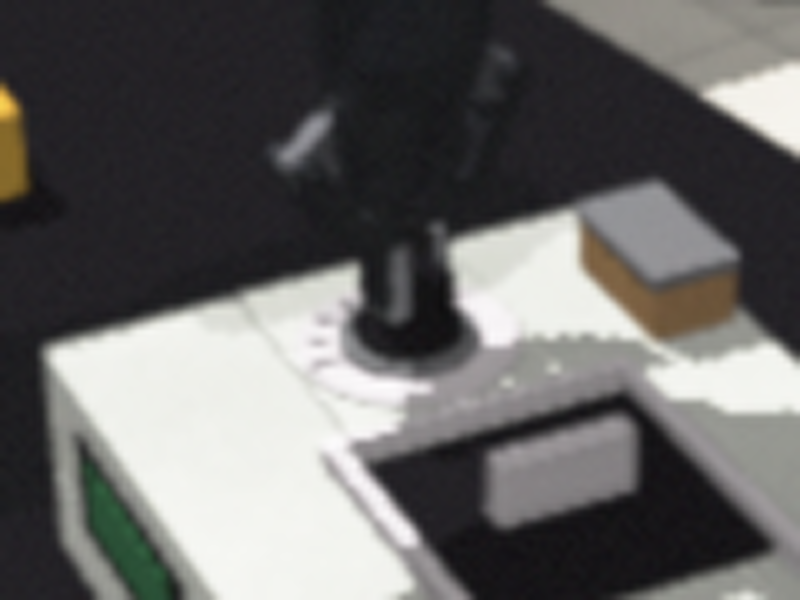

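View pics/top4.png

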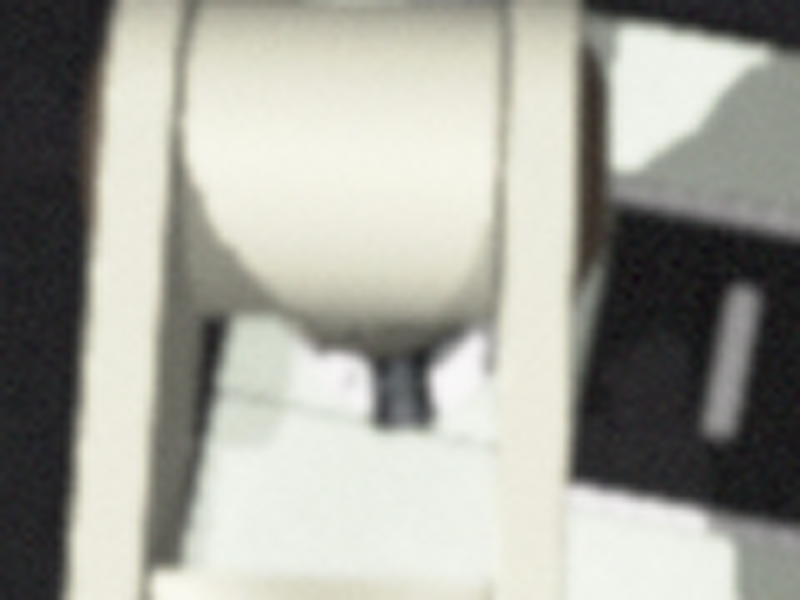

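The hand is at 1.256 rad with the grip width unchanged at 12.7 mm, so the bar hasn't turned in the pads. The moment about z is about 0.13 N m, close to the spring torque at the third stop. The pictures show the door still shut and the box in place. I'll relieve the sideways load slightly, check it's steady, then hand in.

```bash
python3 -m inch '[{"linear":[0.01,0.01,0],"rot":[0,0,0],"hand":0},{"linear":[0,0,0],"rot":[0,0,0],"hand":0},{"linear":[0,0,0],"rot":[0,0,0],"hand":0},{"linear":[0,0,0],"rot":[0,0,0],"hand":0},{"linear":[0,0,0],"rot":[0,0,0],"hand":0}]'
python3 - <<'E'
from h import *
go([0,.132,.036],1.257)
st=robot.state()
if np.linalg.norm(st["ft_force"])<25 and st["grip_force"]>40 and abs(st["width"]-.0128)<.0005: print(robot.close_job())
E
```

```text
clock: 14.48
position: [0.5791, 0.0772, 0.1465]
eef_rot: [2.048, 2.381, 0.002]
ft_force: [3.9, 5.9, 1.6]
width: 0.0128
grip_force: 59.5
lin [-0.011 -0.012  0.004] rot [ 0.009 -0.002 -0.009] F [3.9 5.9 1.6] M [ 0.97 -0.74  0.11] w 0.0128 g 59.51122283935547 t 14.475
in goal axes lin [-0.011 -0.012  0.004] q6 -0.15
the job is handed in; nothing more can be done
None
```

I handed the job in at about 14.5 s with the door shut against its end stop and the knob held steady at the third stop; the hand hid the pointer, so I judged the stop from the hand's 1.256 rad turn, the unchanged grip width and the spring torque.

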